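Lock the board in its jig and hold the heat-pipe cooler level above it

TASK

Swing the hold-down bar of the blue board jig shut until it rests in its catch, so that the green board is locked in. Then pick up the heat-pipe cooler by its two flat copper pipes at its balance point, and finish holding it still and level about 5 cm above the board, with its square cold plate over the processor and its fin stack over the two brass posts at the board's other end, ready for a check from the side of how it will seat. Keep the cooler from tipping or touching the board or jig, do not knock the other things about, and do not put the cooler down: the job ends with you holding it there.

Things in the scene. Friction and masses are not known exactly. Their poses are not given: they have to be found in the camera images.
- jig: Blue board jig, fixed to the bench for the job: base plate 170 (its x) x 280 (its y) x 10 high, aluminium rails round the board up to 26 high. Origin: centre of its underside; x away from the robot at yaw 0, z up. At its -y end the hold-down bar's hinge stands on the +x side and the forked catch (up to 42 high) on the -x side, both on the line y = -105 of the jig.
- holddown (a joint): Angle of the hold-down bar about its level hinge, rad: 0 = shut, lying level in its catch (it stops there); grows as the free end swings up and over towards the hinge side (jig +x), 1.4 at most. The stiff hinge stays where it is left and takes about 1 N at the tab to move.
- holddown_hinge (a point): Middle of the hold-down bar's hinge axis, 76, -105, 32 in the jig's frame (x, y, z); the axis runs along the jig's y.
- holddown_tab (a point): Centre of the upper face of the red finger tab at the bar's free end: tab 40 long x 22 wide x 10 thick, its centre 181 from the hinge axis; the upper face lies 5 above the bar's middle line, which passes through the hinge axis. The bar itself is aluminium, 16 wide x 8 thick. When the bar is shut the tab is level, overhangs the jig's -x edge, and its upper face is 37 above the bench. Site axes: -x from the hinge to the tab, z out of the upper face.
- cpu (a point): Centre of the top of the processor (steel square 34 x 34) on the green board; the top is 6 above the board's underside and 24 above the bench. Axes as the jig's: the board (118 x 240 x 2, loose in the jig) lies along y. The tallest part of the board is 6 above this point, the shut bar and its catch at most 18 above it.
- fin_seat (a point): Point midway between the two brass posts for the fin stack (posts at +-30 along x, 12 dia), at their top level: 165 from the processor along the board's +y.
- cooler_balance (a point): Balance point (centre of mass, seen from above) of the loose heat-pipe cooler, in the middle of its two flat copper pipes, which together are 20 wide (y) x 7 thick, 6 to 13 above the cooler's underside; this point is 9.5 above it. x points along the pipes to the fin stack, z up. The pipes are bare for 90 on the plate's side of this point and 35 on the fins' side. Cooler: 205 long, 0.3 to 0.45 kg, lying on the bench plate side down.
- cooler_plate (a point): Centre of the underside of the cooler's cold plate (44 x 44 x 6 copper, with a thin steel cross of spring arms whose screws stand at +-26, +-26, up to 11 high): 112 from the balance point along -x.
- cooler_fins (a point): Centre of the underside of the cooler's fin stack (36 along x, 76 along y, 30 high, aluminium-coloured fins): 53 from the balance point along +x.
- flux_bottle: Bystander, to be left alone: small amber glass bottle, black cap, 28 dia x 62 high, standing (mm). Origin under its middle.
- solvent_bottle: Bystander, to be left alone: white plastic bottle with blue cap, 48 dia x 105 high, standing (mm). Origin under its middle.
- solder_spool: Bystander, to be left alone: grey metal spool of solder, 54 dia x 42 high, standing on its flange (mm). Origin under its middle.
- phone: Bystander, to be left alone: black telephone lying flat, 148 x 72 x 9 (mm). Origin under its middle.
- mouse: Bystander, to be left alone: black computer mouse, 100 x 58 x 32 (mm). Origin under its middle.
- screwdriver: Bystander, to be left alone: small screwdriver with orange handle, 150 long, lying (mm). Origin under its middle.
- tweezers: Bystander, to be left alone: dark steel tweezers, 125 long, lying (mm). Origin under its middle.

How it is judged (in metres and radians):
On the way, in this order (a step that is already met when the one before it is completed fails the run):
1. the hold-down bar is shut and rests in its catch (value of joint holddown below 0.06 rad), for 0.2 s.
2. the cooler is lifted clear of the bench, gripped at its balance point (height (world z) of cooler_balance above 0.05 m and x of the grasp point in the frame of cooler_balance between -0.022 and 0.022 m and contact force between the fingers and cooler above 1 N), for 0.2 s.
At the end, for the whole second after the job is handed in: Bar shut within 0.06 rad, board still in the jig. Cooler held still, gripped within 22 mm of its balance point along the pipes, level within 0.1 rad, cold plate 30 to 75 mm above the processor and within 12 mm of its centre, fin stack within 18 mm of the posts' middle; not on board or jig (value of joint holddown below 0.06 rad and distance of cpu from where it was at the start of the episode below 0.008 m and angle between cooler_balance's own z axis and vertical below 0.1 rad and linear speed of cooler below 0.02 m/s and angular speed of cooler below 0.15 rad/s and z of cooler_plate in the frame of cpu between 0.03 and 0.075 m and horizontal distance between cooler_plate and cpu below 0.012 m and horizontal distance between cooler_fins and fin_seat below 0.018 m and contact force between cooler and board below 0.1 N and contact force between cooler and jig below 0.1 N and x of the grasp point in the frame of cooler_balance between -0.022 and 0.022 m and contact force between the fingers and cooler above 1 N); the arm keeps its last pose, push and grip.
It fails at once if the cooler is tipped by more than 0.35 rad (angle between cooler_balance's own z axis and vertical above 0.35 rad).
It fails at once if the cooler touches the board or the jig (contact force between cooler and board above 0.5 N or contact force between cooler and jig above 0.5 N).
It fails at once if another thing on the bench is moved by more than 30 mm or knocked over (distance of any of flux_bottle, solvent_bottle, solder_spool, phone, mouse, screwdriver, tweezers from where it was at the start of the episode above 0.03 m or angle between any of flux_bottle, solvent_bottle, solder_spool's own z axis and vertical above 0.6 rad).
It also fails if it takes over 64 s, if anything falls off the work surface, if the arm or the gripper's body presses on something with over 40 N, if the wrist force passes 120 N, or if a joint passes its speed limit or range.

ROBOT

A 6-joint arm with a two-finger parallel gripper is mounted at the origin on the work surface. World frame = base frame: x ahead of the robot, y to its left, z up, the work surface at z = 0. Lengths are in mm, angles in rad, forces in N, time in s.
With the tool pointing down it reaches from about 375 to 750 mm from the base axis. Payload 9 kg.
Tool frame: the origin (TCP) lies at the very end of the fingers, on their centre line; the grasp point (between the pads) lies 19 mm behind it; z points along the fingers, y is the direction in which the jaws open and shut (so a half turn about z gives the same grasp; the last joint's range is limited). The gripper opens to 85 mm and grips with 20 to 120 N. Pads are 22 mm wide; open, the fingers measure 114 mm over their backs; the gripper's body (76 mm by 85 mm) begins 54 mm behind the grasp point. The pads swing forward as they close: fully open they stand 13 mm farther back than shut.
Start: joints at [-1.42, 0.104, 0.097, 1.564, 0, 1.353], TCP at [216.309, -559.685, 231.331] pointing down, gripper open.
Joint ranges: [-2.99, 2.99], [-0.84, 1.86], [-1.1, 1.16], [-1.84, 2.11], [-1.51, 1.56], [-3.14, 3.14]. Speed limits (rad/s): [2.22, 2.22, 2.57, 3.14, 3.14, 3.14].

INTERFACE

Orientations are given as a unit quaternion [w, x, y, z].
In Python, from cell import ctrl, eyes, job gives the robot as it stands. The module is installed in compiled form; this text tells all that it offers.
- The arm moves only by the tool drive_tool, never from a script. Its argument "increments" is a list of rows, each an object with "dp": the shift along the world's x, y, z in mm, a list of three; "dr": the turn, a rotation vector about the world's x, y, z in rad, a list of three. In form: [{"dp": [dx, dy, dz], "dr": [wx, wy, wz]}, ...]. A call has 1 to 10 rows; each row shifts and turns the commanded pose from where the row before left it; what a row does not reach is not made up. A row lasts 1/12 s, in which the tool goes at most 41.7 mm and 7.16 degrees, less where a joint would pass 70% of its speed; a pose out of reach is approached as far as the arm can. A call with a gripper value outside its range is refused whole. "fingers" is the closure in counts, from 0 (fully open) to 255 (shut), set as the call begins (left out, the last holds). The fingers move at their own pace and stop on an object; "newtons" is the grip in N (left out, the last holds). Time passes only in rows, so rows that do not move let the fingers close. It gives the time, the measured TCP pose, the force and the opening at its end, in the units of the state.
- ctrl.read_state(): the state, without advancing time (a new reading comes with each control period).
- eyes.grab_frame(name): name is "scene" or "top"; returns a dict with "color" (420x560x3 uint8, red, green, blue), "mtx" (3x3 intrinsics, pixels), "cam_to_world" (4x4, takes a point from camera to world coordinates). Camera axes: x right, y up, looking along -z (the intrinsics and any distortion apply to the point x, -y, -z); pixel columns grow to the right and rows downward; lengths in mm; the calibration is good to about 2 mm. A picture is of the moment at which its call begins. There is no depth.
- job.job_done(): hands the job in, once; it reports no verdict.
The state is a dict: "time_s": time; "joint_positions": joint angles; "joint_vel": joint speeds; "effort": joint torques, N m; "eef_pos": TCP position; "tool_rot": TCP orientation; "contact_force": force on the tool from outside, world axes, zero at the start; "moment": the same for the moment, N m; "width": opening from 0.0 (shut) to 1.0 (fully open).
Only numpy, scipy, OpenCV 4.12 (cv2) and the standard library are available. Lean on these libraries where they do the work, as an engineer would, in place of code of your own. Each camera call takes 0.05 s, during which the arm holds its last target. There are 200 camera calls.

## Working session

There is one attempt and no reset: what is moved stays moved. The work goes in short steps, Python scripts to look and compute and a tool call to move; the robot and the scene stay as the last step left them, time stands still between calls to the robot, and variables do not carry over. Pictures are saved under pics/ and viewed, about 8 in all and at most 12, crops included, and the job is handed in when it is done.

Besides the shell and the picture viewer there is one more tool, called after ">>>" in YAML: its name, and indented under it one key for each argument. drive_tool: Moves the arm, as the interface text tells. Its arguments: {"type":"object","properties":{"increments":{"type":"array"},"fingers":{"type":"number"},"newtons":{"type":"number"}},"required":["increments"]}

```bash
mkdir -p pics; cat > h.py <<'E'
import numpy as np, cv2
from cell import ctrl, eyes, job
def snap(name,fn):
    f=eyes.grab_frame(name); cv2.imwrite('pics/'+fn,cv2.cvtColor(f['color'],cv2.COLOR_RGB2BGR))
    np.savez('pics/'+name+'.npz',mtx=f['mtx'],T=f['cam_to_world'],color=f['color']); return f
def ray(f,u,v):
    K=np.array(f['mtx']);T=np.array(f['T'] if 'T' in f else f['cam_to_world'])
    d=np.linalg.inv(K)@[u,v,1]; d=T[:3,:3]@(d*[1,-1,-1]); return T[:3,3],d
def atz(f,u,v,z):
    o,d=ray(f,u,v); return o+d*(z-o[2])/d[2]
def proj(f,p):
    K=np.array(f['mtx']);T=np.array(f['T'] if 'T' in f else f['cam_to_world'])
    c=(T[:3,:3].T@(np.array(p)-T[:3,3]))*[1,-1,-1]; c=K@c; return c[:2]/c[2]
E
python3 - <<'E'
from h import *
s=ctrl.read_state(); print(s)
for n in('top','scene'):
    f=snap(n,n+'0.png'); print(n,f.keys(),np.round(f['mtx'],1),np.round(f['cam_to_world'],3))
a=cv2.imread('pics/top0.png'); cv2.imwrite('pics/top0b.png',cv2.resize(a,(800,600),interpolation=cv2.INTER_CUBIC))
a=cv2.imread('pics/scene0.png'); cv2.imwrite('pics/scene0b.png',cv2.resize(a,(800,600),interpolation=cv2.INTER_CUBIC))
E
```

```text
{'time_s': 0.0, 'joint_positions': array([-1.41972192e+00,  1.04712140e-01,  9.64773819e-02,  1.56392917e+00,
        6.79130720e-06,  1.35311481e+00]), 'joint_vel': array([-4.90444177e-04, -1.49909759e-03, -1.07813581e-03, -2.89670882e-05,
        6.46935436e-04, -2.51934940e-04]), 'effort': array([-2.41395253e-03, -5.56931770e+01,  5.03649259e+01,  1.67318853e-02,
       -3.49830652e-04, -2.42885221e-05]), 'eef_pos': array([ 216.24158055, -559.31097602,  230.51928991]), 'tool_rot': array([-6.83308848e-04,  9.83050253e-01,  1.83335028e-01,  2.61625677e-05]), 'contact_force': array([-0.22673993, -0.1812123 , -0.3783308 ]), 'moment': array([ 0.01500887,  0.0049858 , -0.03445405]), 'width': 1.000746225358107}
top dict_keys(['color', 'mtx', 'cam_to_world']) [[542.7   0.  278. ]
 [  0.  542.7 211.4]
 [  0.    0.    1. ]] [[ 4.000000e-03  9.990000e-01 -5.400000e-02  4.574780e+02]
 [-1.000000e+00  4.000000e-03  3.000000e-03 -1.030500e+01]
 [ 3.000000e-03  5.400000e-02  9.990000e-01  1.992278e+03]
 [ 0.000000e+00  0.000000e+00  0.000000e+00  1.000000e+00]]
scene dict_keys(['color', 'mtx', 'cam_to_world']) [[452.    0.  284.9]
 [  0.  452.  211.6]
 [  0.    0.    1. ]] [[ 2.970000e-01 -7.750000e-01  5.580000e-01  1.271521e+03]
 [ 9.550000e-01  2.410000e-01 -1.740000e-01 -2.453740e+02]
 [ 0.000000e+00  5.840000e-01  8.110000e-01  1.079668e+03]
 [ 0.000000e+00  0.000000e+00  0.000000e+00  1.000000e+00]]
```

View pics/top0b.png

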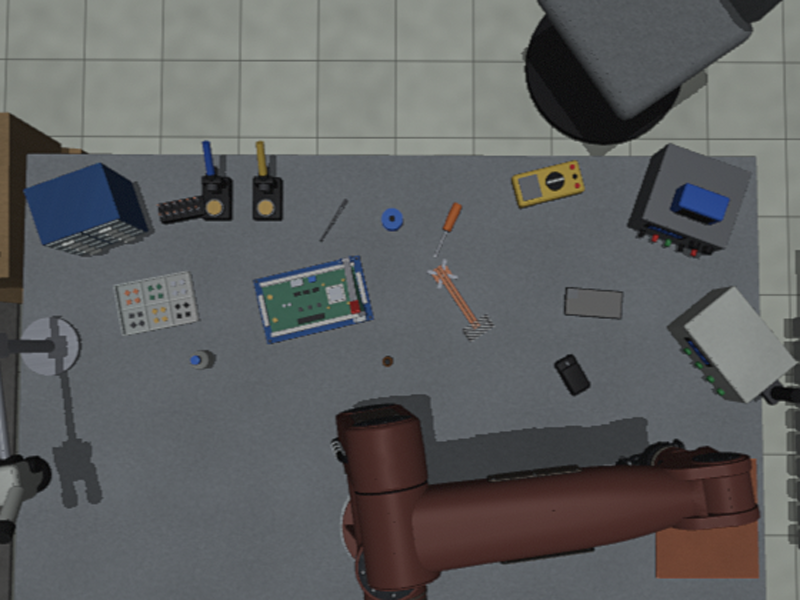

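View pics/scene0b.png

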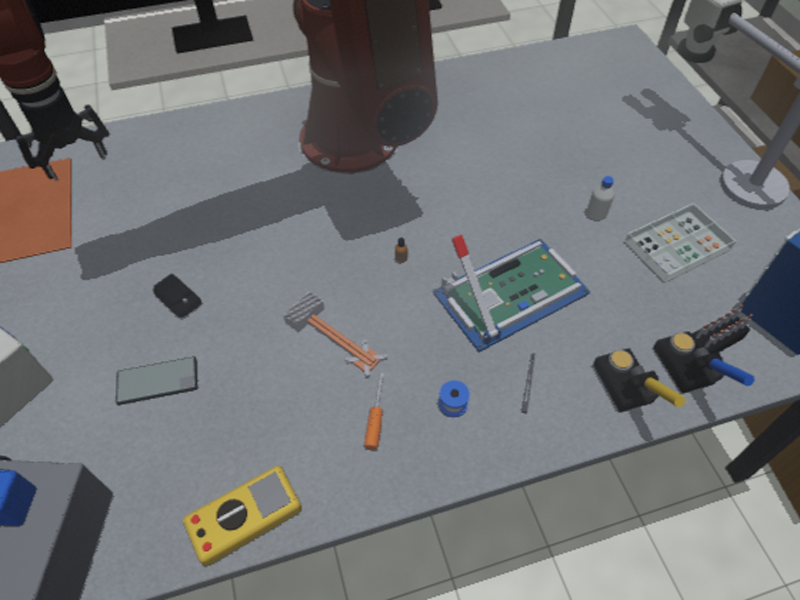

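```bash
python3 - <<'E'
import cv2
a=cv2.imread('pics/top0.png')[165:265,170:360]; cv2.imwrite('pics/tc.png',cv2.resize(a,None,fx=4.2,fy=4.2,interpolation=cv2.INTER_CUBIC)[:600,:800])
a=cv2.imread('pics/scene0.png')[155:285,190:420]; cv2.imwrite('pics/sc.png',cv2.resize(a,None,fx=3.4,fy=3.4,interpolation=cv2.INTER_CUBIC))
E
```

```text
(no output)
```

View pics/tc.png

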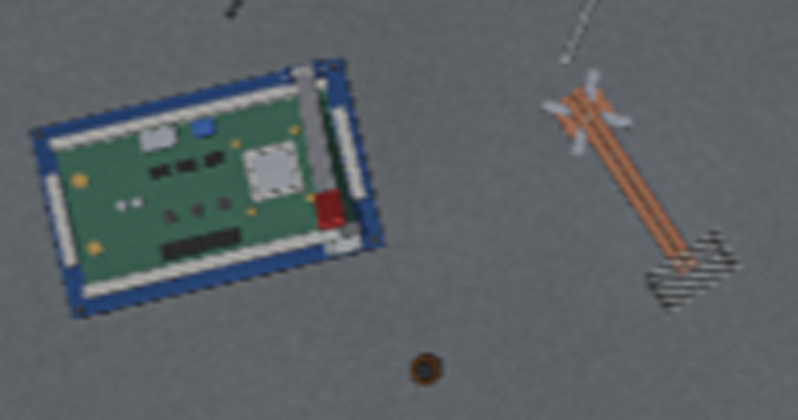

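View pics/sc.png

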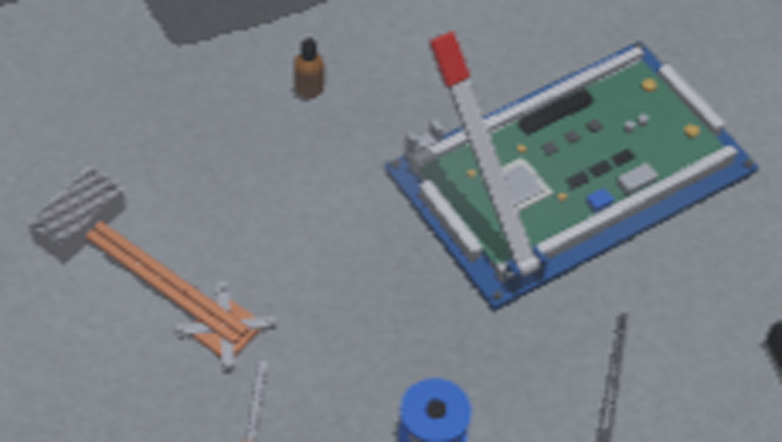

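```bash
cat > fit.py <<'E'
from h import *
from scipy.optimize import least_squares
Z={n:dict(np.load(f'pics/{n}.npz')) for n in('top','scene')}
t=lambda x,y:((x+.5)/4.2-.5+170,(y+.5)/4.2-.5+165)
s=lambda x,y:((x+.5)/3.4-.5+190,(y+.5)/3.4-.5+155)
def W(x,y,th,l):
    c,sn=np.cos(th),np.sin(th); return np.array([x+c*l[0]-sn*l[1],y+sn*l[0]+c*l[1],l[2]])
def fit(obs,x0,n=3):
    def r(p):
        return np.concatenate([proj(Z[c],W(*p[:3],l(p) if callable(l) else l))-uv for c,uv,l in obs])
    q=least_squares(r,x0,loss='soft_l1'); return q.x,np.round(r(q.x).reshape(-1,2),1)
E
cat > f1.py <<'E'
from fit import *
C=[(85,140,10),(85,-140,10),(-85,-140,10),(-85,140,10)]
J=[('top',t(*p),c) for p,c in zip([(33,130),(344,60),(384,243),(77,317)],C)]
J+=[('scene',s(*p),c) for p,c in zip([(757,170),(494,310),(387,168),(641,42)],C)]
p,r=fit(J,[450,100,.2]); print('jig',p,r.tolist())
tab=lambda q:(76-181*np.cos(q[3])+5*np.sin(q[3]),-105,32+181*np.sin(q[3])+5*np.cos(q[3]))
p2,r2=fit(J+[('top',t(329,209),tab),('scene',s(450,58),tab)],[*p,.7]); print('bar',p2,r2[-2:].tolist(),W(*p2[:3],tab(p2)))
cp=(atz(Z['top'],*t(274,171),24)+atz(Z['scene'],*s(522,186),24))/2
print('cpu',atz(Z['top'],*t(274,171),24),atz(Z['scene'],*s(522,186),24))
for zp in(22,30):print('posts',[atz(Z['top'],*t(*q),zp) for q in((80,181),(95,248))],[atz(Z['scene'],*s(*q),zp) for q in((649,85),(692,131))])
# cooler: plate screws tips, fins top corners
h=38
CO=[('top',t(588,110),(-112,0,8)),('top',t(717,231),(71,38,h)),('top',t(739,266),(71,38,h))][:1]
P=[('top',t(588,111),(-112,0,8)),('scene',s(227,330),(-112,0,8)),('top',t(692,270),(53,0,34)),('scene',s(78,207),(53,0,30))]
pc,rc=fit(P,[550,-150,-2.57]);print('cooler',pc,rc.tolist())
for n,(x,y) in dict(flux=(426,369),).items(): print(n,atz(Z['top'],*t(x,y),62))
t8=lambda x,y:((x+.5)*.7-.5,(y+.5)*.7-.5)
for n,(x,y,z) in dict(solv=(197,360,105),spool=(392,219,42),sdtip=(436,256,5),phone=(593,303,9),mouse=(572,374,30)).items(): print(n,atz(Z['top'],*t8(x,y),z))
E
python3 f1.py
```

```text
jig [5.73191941e+02 1.98144587e+02 2.35666253e-01] [[-0.2, -0.4], [0.2, -1.2], [1.2, 0.3], [-0.5, 0.3], [1.2, -0.3], [0.2, 0.0], [-1.0, -0.5], [-0.1, 0.0]]
bar [5.72652638e+02 1.98597914e+02 2.33085237e-01 7.61267642e-01] [[0.7, -0.1], [0.1, 1.0]] [546.71265768  84.52147626 160.4808006 ]
cpu [585.85245176 141.80565898  24.        ] [587.78881618 144.01518974  24.        ]
posts [array([576.58124152, 309.78719034,  22.        ]), array([518.62529561, 296.07026389,  22.        ])] [array([516.01109133, 294.34391728,  22.        ]), array([575.08758476, 308.58145094,  22.        ])]
posts [array([576.09764299, 308.48750671,  30.        ]), array([518.37701794, 294.82627565,  30.        ])] [array([521.72562312, 290.26159657,  30.        ]), array([580.35527331, 304.39144026,  30.        ])]
cooler [ 546.4434804  -191.37720224   -2.57048458] [[0.0, -0.0], [-0.1, -0.1], [0.4, -0.1], [0.3, -0.1]]
flux [416.34447543   9.09158033  62.        ]
solv [417.53386287 470.71754716 105.        ]
spool [ 7.74597052e+02 -5.60238323e-01  4.20000000e+01]
sdtip [ 685.1275808  -114.14664389    5.        ]
phone [ 565.40450874 -516.66210673    9.        ]
mouse [ 384.58158047 -456.5555466    30.        ]
```

>>> drive_tool:
  increments:
    - {"dp":[13.4,24.9,-1.2],"dr":[0,0,0.1158]}
    - {"dp":[13.4,24.9,-1.2],"dr":[0,0,0.1158]}
    - {"dp":[13.4,24.9,-1.2],"dr":[0,0,0.1158]}
    - {"dp":[13.4,24.9,-1.2],"dr":[0,0,0.1158]}
    - {"dp":[13.4,24.9,-1.2],"dr":[0,0,0.1158]}
    - {"dp":[13.4,24.9,-1.2],"dr":[0,0,0.1158]}
    - {"dp":[13.4,24.9,-1.2],"dr":[0,0,0.1158]}
    - {"dp":[13.4,24.9,-1.2],"dr":[0,0,0.1158]}
    - {"dp":[13.4,24.9,-1.2],"dr":[0,0,0.1158]}
    - {"dp":[13.4,24.9,-1.2],"dr":[0,0,0.1158]}
  fingers: 255
  newtons: 60

```text
time_s: 0.93
eef_pos: [350.6, -309.3, 219.0]
tool_rot: [-0.0, 0.721, 0.693, 0.0]
contact_force: [-0.1, -0.6, -0.6]
width: 0.003
```

>>> drive_tool:
  increments:
    - {"dp":[13.4,24.9,-1.2],"dr":[0,0,0.1158]}
    - {"dp":[13.4,24.9,-1.2],"dr":[0,0,0.1158]}
    - {"dp":[13.4,24.9,-1.2],"dr":[0,0,0.1158]}
    - {"dp":[13.4,24.9,-1.2],"dr":[0,0,0.1158]}
    - {"dp":[13.4,24.9,-1.2],"dr":[0,0,0.1158]}
    - {"dp":[13.4,24.9,-1.2],"dr":[0,0,0.1158]}
    - {"dp":[13.4,24.9,-1.2],"dr":[0,0,0.1158]}
    - {"dp":[13.4,24.9,-1.2],"dr":[0,0,0.1158]}
    - {"dp":[13.4,24.9,-1.2],"dr":[0,0,0.1158]}
    - {"dp":[13.4,24.9,-1.2],"dr":[0,0,0.1158]}

```text
time_s: 1.77
eef_pos: [484.6, -60.2, 207.0]
tool_rot: [-0.0, 0.224, 0.975, 0.0]
contact_force: [-0.4, -1.0, -0.1]
width: 0.002
```

>>> drive_tool:
  increments:
    - {"dp":[13.4,24.9,-1.2],"dr":[0,0,0.1158]}
    - {"dp":[13.4,24.9,-1.2],"dr":[0,0,0.1158]}
    - {"dp":[13.4,24.9,-1.2],"dr":[0,0,0.1158]}
    - {"dp":[13.4,24.9,-1.2],"dr":[0,0,0.1158]}
    - {"dp":[13.4,24.9,-1.2],"dr":[0,0,0.1158]}
    - {"dp":[13.4,24.9,-1.2],"dr":[0,0,0.1158]}
    - {"dp":[0,0,0],"dr":[0,0,0]}
    - {"dp":[0,0,0],"dr":[0,0,0]}

```text
time_s: 2.43
eef_pos: [564.5, 88.8, 199.3]
tool_rot: [-0.001, -0.12, 0.993, 0.0]
contact_force: [-0.6, -0.0, 0.3]
width: 0.0
```

>>> drive_tool:
  increments:
    - {"dp":[-8,-1.6,-15.5],"dr":[0,0,0]}
    - {"dp":[-8,-1.7,-15.5],"dr":[0,0,0]}
    - {"dp":[-7.8,-1.9,-9.2],"dr":[0,0,0]}
    - {"dp":[-7.8,-1.9,-9.2],"dr":[0,0,0]}
    - {"dp":[-7.8,-1.9,-9.2],"dr":[0,0,0]}
    - {"dp":[-6.1,-1.5,-10.7],"dr":[0,0,0]}
    - {"dp":[-6.1,-1.5,-10.7],"dr":[0,0,0]}
    - {"dp":[-6.1,-1.5,-10.7],"dr":[0,0,0]}

```text
time_s: 3.1
eef_pos: [506.4, 73.2, 109.0]
tool_rot: [0.0, -0.117, 0.993, -0.0]
contact_force: [0.4, 0.6, 0.7]
width: 0.0
```

>>> drive_tool:
  increments:
    - {"dp":[-3.9,-0.9,-11.7],"dr":[0,0,0]}
    - {"dp":[-3.9,-0.9,-11.7],"dr":[0,0,0]}
    - {"dp":[-3.9,-0.9,-11.7],"dr":[0,0,0]}
    - {"dp":[-1.1,-0.3,-8],"dr":[0,0,0]}
    - {"dp":[-1.1,-0.3,-8],"dr":[0,0,0]}
    - {"dp":[-1.1,-0.3,-8],"dr":[0,0,0]}
    - {"dp":[-1.1,-0.3,-6],"dr":[0,0,0]}

```text
time_s: 3.68
eef_pos: [490.9, 70.0, 43.7]
tool_rot: [0.0, -0.118, 0.993, 0.0]
contact_force: [-0.8, -0.3, 0.2]
width: 0.002
```

>>> drive_tool:
  increments:
    - {"dp":[0,0,-3],"dr":[0,0,0]}
    - {"dp":[0,0,-3],"dr":[0,0,0]}
    - {"dp":[0,0,-1],"dr":[0,0,0]}
    - {"dp":[0,0,0],"dr":[0,0,0]}
    - {"dp":[0,0,0],"dr":[0,0,0]}

```text
time_s: 4.1
eef_pos: [491.2, 70.4, 37.6]
tool_rot: [0.0, -0.119, 0.993, 0.0]
contact_force: [0.1, -1.1, -0.5]
width: 0.0
```

>>> drive_tool:
  increments:
    - {"dp":[0,0,-1],"dr":[0,0,0]}
    - {"dp":[0,0,-1],"dr":[0,0,0]}
    - {"dp":[0,0,0],"dr":[0,0,0]}
    - {"dp":[0,0,0],"dr":[0,0,0]}

```text
time_s: 4.43
eef_pos: [491.4, 70.3, 36.8]
tool_rot: [0.001, -0.119, 0.993, -0.0]
contact_force: [-4.8, 0.4, 11.3]
width: 0.001
```

```bash
python3 - <<'E'
from h import *
f=snap('scene','s1.png'); a=cv2.imread('pics/s1.png')[120:270,240:440]; cv2.imwrite('pics/s1c.png',cv2.resize(a,None,fx=4,fy=4,interpolation=cv2.INTER_CUBIC))
E
```

```text
(no output)
```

View pics/s1c.png

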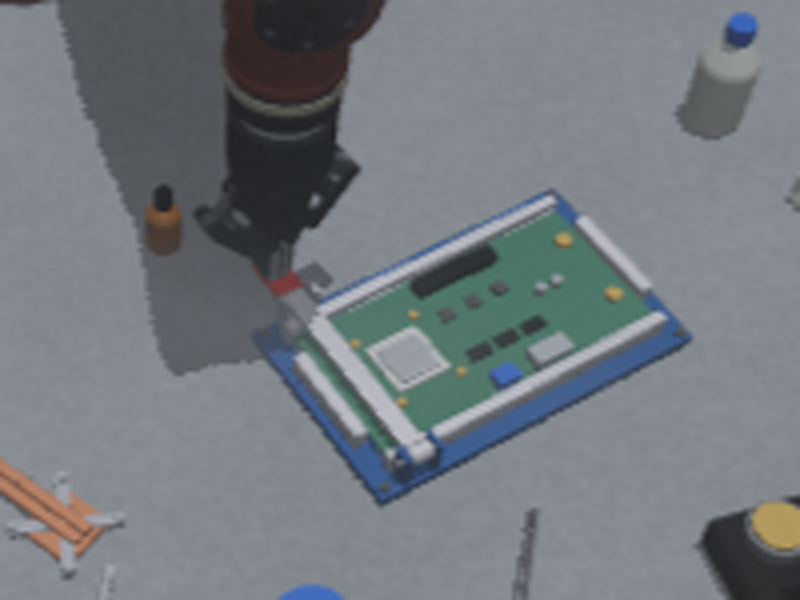

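>>> drive_tool:
  increments:
    - {"dp":[0,0,15],"dr":[0,0,0]}
    - {"dp":[0,0,30],"dr":[0,0,0]}
    - {"dp":[0,0,30],"dr":[0,0,0]}
    - {"dp":[6,-28,25],"dr":[0,0,0.037]}
    - {"dp":[6,-28,0],"dr":[0,0,0.037]}
    - {"dp":[6,-28,0],"dr":[0,0,0.037]}
    - {"dp":[6,-28,0],"dr":[0,0,0.037]}
    - {"dp":[6,-28,0],"dr":[0,0,0.037]}
  fingers: 0

```text
time_s: 5.15
eef_pos: [521.3, -71.1, 135.8]
tool_rot: [0.0, -0.211, 0.977, -0.0]
contact_force: [0.4, -1.2, -0.6]
width: 0.999
```

>>> drive_tool:
  increments:
    - {"dp":[6,-28,0],"dr":[0,0,0.037]}
    - {"dp":[6,-28,-15],"dr":[0,0,0.037]}
    - {"dp":[6,-28,-20],"dr":[0,0,0.037]}
    - {"dp":[6,-28,-20],"dr":[0,0,0.037]}
    - {"dp":[1.5,-9.7,-10],"dr":[0,0,0]}
    - {"dp":[0,0,0],"dr":[0,0,0]}
    - {"dp":[0,0,0],"dr":[0,0,0]}

```text
time_s: 5.73
eef_pos: [545.9, -191.0, 70.0]
tool_rot: [-0.0, -0.281, 0.96, 0.001]
contact_force: [0.5, -0.5, 0.8]
width: 0.995
```

```bash
python3 - <<'E'
from h import *
f=snap('scene','s2.png'); a=cv2.imread('pics/s2.png')[150:300,180:380]; cv2.imwrite('pics/s2c.png',cv2.resize(a,None,fx=4,fy=4,interpolation=cv2.INTER_CUBIC))
s=ctrl.read_state();print(s['eef_pos'],s['tool_rot'],s['joint_positions'])
th=-2.5705
for n,l in dict(bal=(0,0,13),l=(0,10,13),r=(0,-10,13),p=(-112,0,8),endfin=(35,0,13),endpl=(-90,0,13)).items():
    c,sn=np.cos(th),np.sin(th); w=(546.4+c*l[0]-sn*l[1],-191.4+sn*l[0]+c*l[1],l[2]); u=proj(f,w); print(n,np.round((u+.5)*4-.5-[720,600]))
print('tcp',np.round((proj(f,s['eef_pos'])+.5)*4-.5-[720,600]))
E
```

```text
[ 546.44448813 -190.61321911   70.94250438] [ 8.32420513e-05 -2.81472673e-01  9.59569215e-01  2.23061427e-04] [-5.61704771e-01  7.37872716e-02 -2.26822178e-01  1.27041092e+00
  4.20176328e-04 -1.13236181e+00]
bal [189. 316.]
l [179. 326.]
r [199. 307.]
p [307. 408.]
endfin [154. 290.]
endpl [283. 387.]
tcp [181. 269.]
```

View pics/s2c.png

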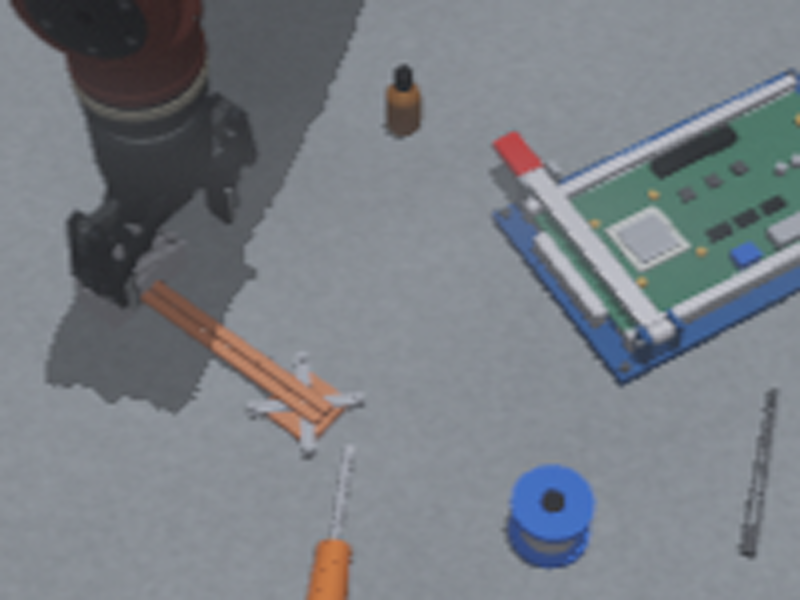

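>>> drive_tool:
  increments:
    - {"dp":[0,0,-20],"dr":[0,0,0]}
    - {"dp":[0,0,-20],"dr":[0,0,0]}
    - {"dp":[0,0,-15],"dr":[0,0,0]}
    - {"dp":[0,0,-8],"dr":[0,0,0]}
    - {"dp":[0,0,-3.8],"dr":[0,0,0]}
    - {"dp":[0,0,0],"dr":[0,0,0]}
    - {"dp":[0,0,0],"dr":[0,0,0]}

```text
time_s: 6.37
eef_pos: [547.1, -191.3, 4.9]
tool_rot: [0.001, -0.282, 0.959, -0.001]
contact_force: [-0.1, -0.6, 0.1]
width: 1.0
```

>>> drive_tool:
  increments:
    - {"dp":[0,0,0],"dr":[0,0,0]}
    - {"dp":[0,0,0],"dr":[0,0,0]}
    - {"dp":[0,0,0],"dr":[0,0,0]}
    - {"dp":[0,0,0],"dr":[0,0,0]}
    - {"dp":[0,0,0],"dr":[0,0,0]}
    - {"dp":[0,0,0],"dr":[0,0,0]}
    - {"dp":[0,0,0],"dr":[0,0,0]}
    - {"dp":[0,0,0],"dr":[0,0,0]}
  fingers: 255
  newtons: 60

```text
time_s: 7.03
eef_pos: [546.7, -191.6, 4.0]
tool_rot: [0.0, -0.282, 0.96, -0.0]
contact_force: [-0.5, 1.4, 4.1]
width: 0.212
```

>>> drive_tool:
  increments:
    - {"dp":[0,0,2],"dr":[0,0,0]}
    - {"dp":[0,0,4],"dr":[0,0,0]}
    - {"dp":[0,0,6],"dr":[0,0,0]}
    - {"dp":[0,0,10],"dr":[0,0,0]}
    - {"dp":[0,0,12],"dr":[0,0,0]}
    - {"dp":[0,0,12],"dr":[0,0,0]}
    - {"dp":[0,0,12],"dr":[0,0,0]}
    - {"dp":[0,0,12],"dr":[0,0,0]}
    - {"dp":[0,0,0],"dr":[0,0,0]}

```text
time_s: 7.78
eef_pos: [548.1, -192.4, 77.3]
tool_rot: [0.002, -0.282, 0.96, -0.002]
contact_force: [0.3, 0.2, -2.4]
width: 0.207
```

```bash
python3 - <<'E'
from h import *
f=snap('scene','s3.png'); a=cv2.imread('pics/s3.png')[150:270,180:340]; cv2.imwrite('pics/s3c.png',cv2.resize(a,None,fx=5,fy=5,interpolation=cv2.INTER_CUBIC))
s=ctrl.read_state();print(s['eef_pos'],s['tool_rot'],s['joint_positions'],s['contact_force'],s['moment'],s['width'])
E
```

```text
[ 547.56860955 -192.09723997   75.6903742 ] [ 0.00109594 -0.28165567  0.95951417 -0.00119807] [-5.62673228e-01  7.10098191e-02 -2.20933222e-01  1.27560639e+00
  5.94335356e-05 -1.13371231e+00] [ 0.14010306  0.55372476 -3.44384023] [-0.00591181 -0.02642664  0.00407834] 0.20901861706518113
```

View pics/s3c.png

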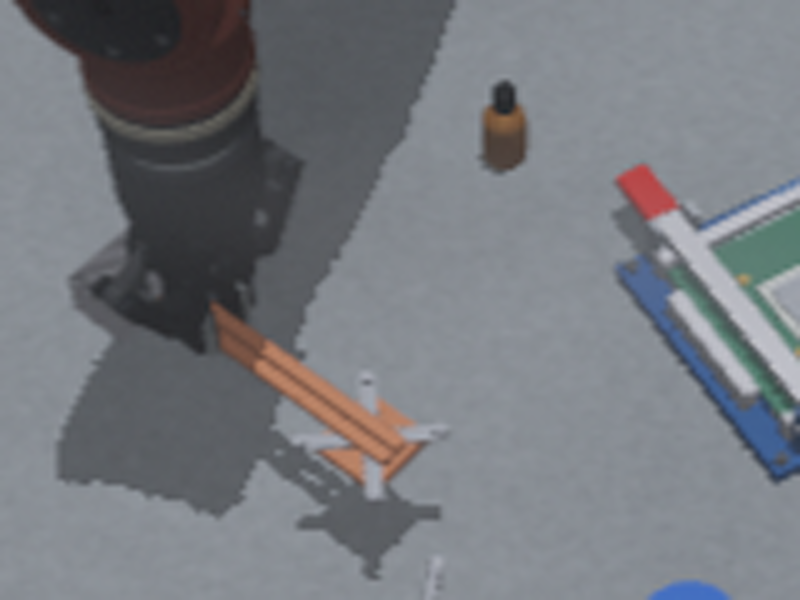

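>>> drive_tool:
  increments:
    - {"dp":[0,0,10],"dr":[0,0,0]}
    - {"dp":[0,0,15],"dr":[0,0,0]}
    - {"dp":[0,0,12],"dr":[0,0,0]}
    - {"dp":[0.3,10.1,8],"dr":[0,0,-0.0432]}
    - {"dp":[0.64,20.15,0],"dr":[0,0,-0.0865]}
    - {"dp":[0.64,20.15,0],"dr":[0,0,-0.0865]}
    - {"dp":[0.64,20.15,0],"dr":[0,0,-0.0865]}
    - {"dp":[0.64,20.15,0],"dr":[0,0,-0.0865]}
    - {"dp":[0.64,20.15,0],"dr":[0,0,-0.0865]}
    - {"dp":[0.64,20.15,0],"dr":[0,0,-0.0865]}

```text
time_s: 8.67
eef_pos: [550.4, -59.4, 118.8]
tool_rot: [-0.0, -0.002, 1.0, 0.0]
contact_force: [0.6, 0.0, -2.5]
width: 0.208
```

>>> drive_tool:
  increments:
    - {"dp":[0.64,20.15,0],"dr":[0,0,-0.0865]}
    - {"dp":[0.64,20.15,0],"dr":[0,0,-0.0865]}
    - {"dp":[0.64,20.15,0],"dr":[0,0,-0.0865]}
    - {"dp":[0.64,20.15,0],"dr":[0,0,-0.0865]}
    - {"dp":[0.64,20.15,0],"dr":[0,0,-0.0865]}
    - {"dp":[0.64,20.15,0],"dr":[0,0,-0.0865]}
    - {"dp":[0.64,20.15,0],"dr":[0,0,-0.0865]}
    - {"dp":[0.64,20.15,0],"dr":[0,0,-0.0865]}
    - {"dp":[0.64,20.15,0],"dr":[0,0,-0.0865]}
    - {"dp":[0.64,20.15,0],"dr":[0,0,-0.0865]}

```text
time_s: 9.5
eef_pos: [556.8, 142.1, 118.8]
tool_rot: [-0.0, 0.417, 0.909, -0.0]
contact_force: [0.3, -0.0, -2.4]
width: 0.215
```

>>> drive_tool:
  increments:
    - {"dp":[0.64,20.15,0],"dr":[0,0,-0.0865]}
    - {"dp":[0.64,20.15,0],"dr":[0,0,-0.0865]}
    - {"dp":[0.64,20.15,0],"dr":[0,0,-0.0865]}
    - {"dp":[0.64,20.15,0],"dr":[0,0,-0.0865]}
    - {"dp":[0.64,20.15,0],"dr":[0,0,-0.0865]}
    - {"dp":[0.3,10.1,0],"dr":[0,0,-0.0432]}
    - {"dp":[0,0,0],"dr":[0,0,0]}
    - {"dp":[0,0,0],"dr":[0,0,0]}

```text
time_s: 10.17
eef_pos: [560.2, 252.2, 118.5]
tool_rot: [-0.0, 0.617, 0.787, -0.0]
contact_force: [-0.7, 0.3, -3.1]
width: 0.211
```

```bash
python3 - <<'E'
from h import *
snap('scene','s4.png'); snap('top','t4.png')
a=cv2.imread('pics/s4.png')[100:260,270:470]; b=cv2.imread('pics/t4.png')[140:270,150:300]
A=cv2.resize(a,None,fx=4,fy=4,interpolation=cv2.INTER_CUBIC)[:600]; cv2.imwrite('pics/s4c.png',A)
cv2.imwrite('pics/t4c.png',cv2.resize(b,None,fx=4.5,fy=4.5,interpolation=cv2.INTER_CUBIC))
s=ctrl.read_state();print(s['eef_pos'],s['tool_rot'],s['joint_positions'],s['contact_force'],s['moment'],s['width'])
E
```

```text
[560.43027362 251.34438999 118.5556628 ] [ 3.07222716e-05  6.17448070e-01  7.86611624e-01 -1.82539374e-04] [ 2.09135080e-01  1.56212831e-01 -5.10226128e-02  1.36380161e+00
 -2.81264910e-04  1.54012384e+00] [-0.07722487 -1.33999269 -2.89922489] [ 0.01572889 -0.00307762  0.00242074] 0.2105050421284533
```

View pics/s4c.png

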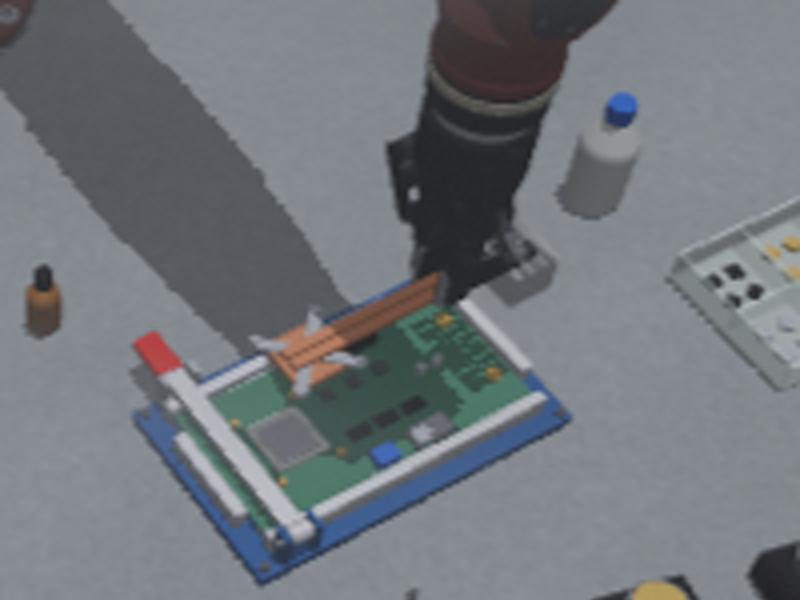

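>>> drive_tool:
  increments:
    - {"dp":[0,0,-6],"dr":[0,0,0]}
    - {"dp":[0,0,-8],"dr":[0,0,0]}
    - {"dp":[0,0,-8],"dr":[0,0,0]}
    - {"dp":[0,0,-8],"dr":[0,0,0]}
    - {"dp":[0,0,-6],"dr":[0,0,0]}
    - {"dp":[0,0,-4],"dr":[0,0,0]}
    - {"dp":[0,0,0],"dr":[0,0,0]}
    - {"dp":[0,0,0],"dr":[0,0,0]}
    - {"dp":[0,0,0],"dr":[0,0,0]}

```text
time_s: 11.02
eef_pos: [560.7, 252.0, 78.9]
tool_rot: [0.0, 0.618, 0.786, 0.0]
contact_force: [-0.3, 0.2, -2.6]
width: 0.21
```

```bash
python3 - <<'E'
from h import *
f=snap('scene','s5.png'); g=snap('top','t5.png')
a=cv2.imread('pics/s5.png')[150:250,290:450]; b=cv2.imread('pics/t5.png')[150:250,160:280]
A=cv2.resize(a,None,fx=5,fy=5,interpolation=cv2.INTER_CUBIC);cv2.imwrite('pics/s5c.png',A)
cv2.imwrite('pics/t5c.png',cv2.resize(b,None,fx=6,fy=6,interpolation=cv2.INTER_CUBIC))
s=ctrl.read_state();print(s['eef_pos'],s['tool_rot'],s['contact_force'],s['moment'],s['width'])
zb=s['eef_pos'][2]+5.5; u0=np.array([560.5,251.8]); d=np.array([np.cos(1.81),np.sin(1.81)])
n=np.array([-d[1],d[0]])
S=lambda w:np.round((proj(f,w)+.5)*5-.5-[1450,750]); T=lambda w:np.round((proj(g,w)+.5)*6-.5-[960,900])
for nm,(l,m,z) in dict(plate=(-112,0,zb-3.5),bare_end=(-90,0,zb+3.5),c1=(-134,22,zb-3.5),c2=(-134,-22,zb-3.5),fins_tL=(71,38,zb+25),fins_bL=(71,38,zb-9.5),fins_tR=(71,-38,zb+25)).items():
    w=[*(u0+l*d+m*n),z]; print(nm,S(w),T(w))
print('cpu',S([587,143,24]),T([587,143,24]))
E
```

```text
[560.83778179 252.08574586  79.14365227] [3.40649209e-04 6.17784927e-01 7.86346933e-01 4.10842154e-04] [-0.92571792 -0.12778178 -3.79750631] [-0.02978953  0.04299015  0.01458352] 0.2114945686875451
plate [276. 238.] [442. 326.]
bare_end [310. 214.] [405. 334.]
c1 [221. 227.] [487. 354.]
c2 [267. 281.] [470. 281.]
fins_tL [502.  35.] [145. 460.]
fins_bL [491.  74.] [155. 462.]
fins_tR [587. 120.] [116. 332.]
cpu [266. 298.] [450. 333.]
```

View pics/s5c.png

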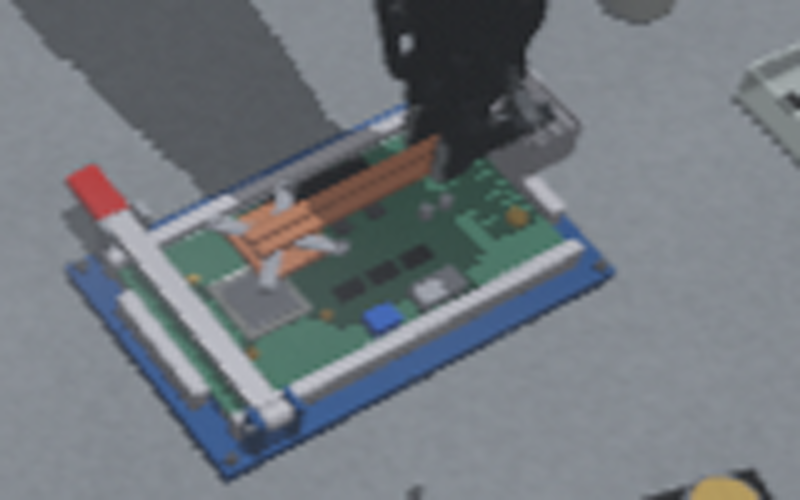

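View pics/t5c.png

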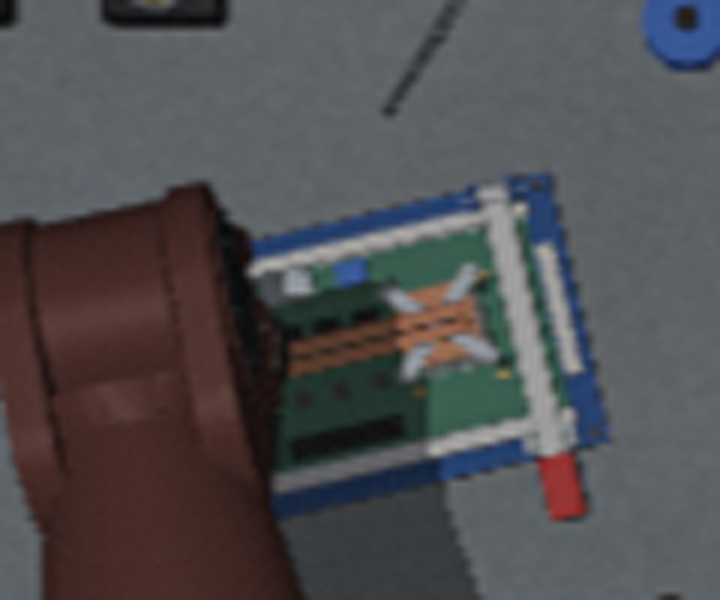

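```bash
python3 - <<'E'
from h import *
s=ctrl.read_state();print(s['time_s'],s['eef_pos'],np.abs(s['joint_vel']).max()); print(job.job_done())
E
```

```text
11.1167 [560.83778179 252.08574586  79.14365227] 0.002594361433409958
the job is handed in; nothing more can be done
None
```

I shut the hold-down bar, picked up the cooler at its balance point, and handed the job in at 11.1 s with the cooler held over the board. No verdict was reported, so what follows is from my own checks.

- **Bar:** it stopped against the catch, with 11 N on the closed fingers at a height of 36.8 mm against the stated 37 mm. It looked shut in every later picture.
- **Grip:** the TCP was within about 1 mm of the measured balance point. At the last reading the wrist carried about 3.8 N with moments of at most 0.05 N m, so the cooler hangs balanced.
- **Final position:**
  - The cross on the cold plate showed within about 2–3 mm of where I predicted it in both cameras.
  - The underside of the plate is about 50 mm above the processor, and the cooler is level.
  - The arm was still, with the fastest joint at about 0.003 rad/s.
- **Disagreement:** readings of the processor's centre differed by about 3 mm between pictures, against an allowance of 12 mm.
- **Not checked directly:** the arm hid the fin stack in the last pictures. Its place over the brass posts follows from the plate position, the heading and the measured posts.

I viewed nine pictures or crops. No bystander was seen to move in the pictures, though the phone and mouse were outside the later crops.

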